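# Push home the cover pins of a gearbox crosswise

## Robot

A 6-joint arm with a two-finger parallel gripper is mounted at the origin on the work surface. World frame = base frame: x ahead of the robot, y to its left, z up, the work surface at z = 0. Lengths are in mm, angles in rad, forces in N, time in s.
With the tool pointing down it reaches from about 400 to 925 mm from the base axis. Payload 12.5 kg.
Tool frame: the origin (TCP) lies at the very end of the fingers, on their centre line; the grasp point (between the pads) lies 19 mm behind it; z points along the fingers, x is the direction in which the jaws open and shut, and the axes are right-handed (so a half turn about z gives the same grasp; the last joint's range is limited). The gripper opens to 95 mm and grips with 3 to 60 N. Pads are 20 mm wide; open, the fingers measure 119 mm over their backs; the gripper's body (75 mm by 180 mm) begins 59 mm behind the grasp point.
Start: joints at [1.026, 0.491, 1.559, -0, 1.092, -0.106], TCP at [265.52, 565.814, 214.661] pointing down, gripper open.
Joint ranges: [-3.1, 3.1], [-0.84, 2.19], [0.05, 2.79], [-1.13, 4.28], [0.06, 2.93], [-2.69, 2.69]. Speed limits (rad/s): [2.22, 2.22, 2.79, 3.14, 3.14, 3.14].

## Interface

Orientations are given as [roll, pitch, yaw] about the fixed x, y, z axes, in that order (R = Rz(yaw) Ry(pitch) Rx(roll)).
In Python, from cell import state, viewer, ticket, look_for, regions_of gives the robot as it stands.
- The arm moves only by the shell command python3 -m inch 'ROWS'. ROWS is JSON, a list of rows, each a list of 7 numbers: the turn, a rotation vector about the world's x, y, z in degrees, then the shift along the world's x, y, z in mm, then the opening, from -1 (shut) to 1 (fully open). In form: [[rx, ry, rz, tx, ty, tz, hand], ...]. A call has 1 to 10 rows; each row shifts and turns the commanded pose from where the row before left it; what a row does not reach is not made up. A row lasts 1/10 s, in which the tool goes at most 50 mm and 8.59 degrees, less where a joint would pass 70% of its speed; a pose out of reach is approached as far as the arm can. A call with a gripper value outside its range is refused whole. The fingers move at their own pace and stop on an object; the grip force is fixed at half the most. Time passes only in rows, so rows that do not move let the fingers close. It gives the time, the measured TCP pose, the force and the opening at its end, in the units of the state.
- state(): the state, without advancing time (a new reading comes with each control period).
- viewer.read_camera(name): name is "scene" or "top" or "wrist"; returns a dict with "color" (480x640x3 uint8, red, green, blue), "depth" (480x640 float32, mm along the optical axis (not along the pixel's ray), 0 where there is no reading), "fx", "fy", "cx", "cy" (pixels), "dist_coeffs" ([k1, k2, p1, p2, k3] as OpenCV has them; the pictures are not rectified), "position" and "orientation" of the camera in the world. Camera axes: x right, y down, z forward; pixel columns grow to the right and rows downward; lengths in mm; the calibration is good to about 2 mm. A picture is of the moment at which its call begins.
- ticket.job_done(): hands the job in, once; it reports no verdict.
Trained networks look in the newest picture that a camera, given by its name, has taken for a name from the list of things; names that differ only in an ending like _2 or _b are one class to them, and where a whole thing is asked for, a point or a joint stands for the part that bears it (a point fixed in the world has none). Each returns a list of dicts, best first, with "score" (0 to 1); they miss things now and then, are a little off and sometimes report something else, mostly with a low value. They report only what shows in the picture. A call takes as long as a camera call.
- look_for(name, camera): "box" ([left, top, right, bottom] as shares, 0 to 1, of the picture: columns of its width, rows of its height, round what is visible of it).
- regions_of(name, camera): "pixels" (480x640 bool, what is visible of it) and "box" ([left, top, right, bottom] as shares, 0 to 1, of the picture: columns of its width, rows of its height, round what is visible of it).
The state is a dict: "t": time; "joints": joint angles; "qvel": joint speeds; "tau": joint torques, N m; "eef_pos": TCP position; "tcp_rot": TCP orientation; "ft_force": force on the tool from outside, world axes, zero at the start; "moment": the same for the moment, N m; "opening": opening from 0.0 (shut) to 1.0 (fully open).
Only numpy, scipy, OpenCV 4.12 (cv2) and the standard library are available. Lean on these libraries where they do the work, as an engineer would, in place of code of your own. Each camera call takes 0.05 s, during which the arm holds its last target. There are 200 camera calls.

## Task

Finish closing the gearbox on the bench: with the fingertips, press its four cover pins down one after the other, gently, each until its head rests on the cover, going crosswise so that the cover seats evenly: first the pin nearest the square breather post, then the pin diagonally opposite, then the pin at the other end of the breather post's long edge, and last the remaining pin. Only press: do not lift, tip or shove the gearbox out of its place, and leave the nut lying on it and the things around it where they are.

Things in the scene. Friction and masses are not known exactly. Their poses are not given: they have to be found in the camera images.
- gearbox: aluminium gearbox standing loose on the bench, 2 to 3 kg: case 170 x 130 x 70 mm, flat grey cover plate 178 x 138 mm, its top 85 mm above the bench, with a round hub (56 mm across, 10 mm high) in the middle and four like push pins near the corners. Origin: centre of underside; z up, x along the long side to the end where a steel shaft stub sticks out 40 mm, y to the breather post's side
- breather_top (a point): centre of the top of the breather post: a square steel post 22 x 22 mm, 24 mm high, on the cover near one long edge, top 109 mm above the bench; at x +18, y +50 mm in the gearbox frame
- pin_first_top (a point): centre of the top of the pin's round head (20 mm across, 5 mm thick); the corner pin on the breather post's long edge, nearest the post (50 mm from it): at x +68, y +48 mm in the gearbox frame. Its height above the bench is 100 mm at joint value 0 and 90 mm fully home (head resting on the cover)
- pin_first (a joint): how far this pin is pushed in, m: 0 = head underside 10 mm above the cover, 0.010 = fully home on the cover, a hard stop. It starts 0 to 3 mm in, slides straight down against about 4 N of friction (a little more when pushed fast) and stays where it is left
- pin_second_top (a point): centre of the top of the pin's round head (20 mm across, 5 mm thick); the pin diagonally opposite pin_first: at x -68, y -48 mm. Its height above the bench is 100 mm at joint value 0 and 90 mm fully home (head resting on the cover)
- pin_second (a joint): how far this pin is pushed in, m: 0 = head underside 10 mm above the cover, 0.010 = fully home on the cover, a hard stop. It starts 0 to 3 mm in, slides straight down against about 4 N of friction (a little more when pushed fast) and stays where it is left
- pin_third_top (a point): centre of the top of the pin's round head (20 mm across, 5 mm thick); the pin at the other end of the breather post's long edge (86 mm from the post): at x -68, y +48 mm. Its height above the bench is 100 mm at joint value 0 and 90 mm fully home (head resting on the cover)
- pin_third (a joint): how far this pin is pushed in, m: 0 = head underside 10 mm above the cover, 0.010 = fully home on the cover, a hard stop. It starts 0 to 3 mm in, slides straight down against about 4 N of friction (a little more when pushed fast) and stays where it is left
- pin_fourth_top (a point): centre of the top of the pin's round head (20 mm across, 5 mm thick); the remaining pin, diagonally opposite pin_third: at x +68, y -48 mm. Its height above the bench is 100 mm at joint value 0 and 90 mm fully home (head resting on the cover)
- pin_fourth (a joint): how far this pin is pushed in, m: 0 = head underside 10 mm above the cover, 0.010 = fully home on the cover, a hard stop. It starts 0 to 3 mm in, slides straight down against about 4 N of friction (a little more when pushed fast) and stays where it is left
- nut: bystander: round steel collar nut, 30 mm across, 12 mm high, lying loose on the hub of the cover. Origin: centre of its underside
- screwdriver: bystander: screwdriver lying on the bench beside the long side of the gearbox opposite the breather post, about 50 mm from the case. Origin: on its underside
- jar: bystander: small glass jar with steel lid, 56 mm across, 60 mm high, on the bench beside the breather post's long side, its centre 120 to 130 mm from the gearbox centre line. Origin: centre of its underside
- battery: bystander: black cordless-tool battery, 75 x 70 x 59 mm, on the bench off the end of the gearbox without the shaft. Origin: centre of its underside
- can: bystander: spray can, 66 mm across, 190 mm high, upright at the right side of the bench. Origin: centre of its underside
- tape: bystander: tape measure, 70 x 40 x 65 mm, at the left side of the bench. Origin: centre of its underside
- hammer: bystander: hammer lying on the bench beyond the gearbox. Origin: on its underside

How it is judged:
By the outcome, as a careful person would: the job done as asked, in the order asked, and still so for the second after the job is handed in, with the robot touching nothing.
It also fails if it takes over 43 s, if anything falls off the work surface, if the arm or the gripper's body presses on something with over 40 N, if the wrist force passes 120 N, or if a joint passes its speed limit or range.

## Working session

There is one attempt and no reset: what is moved stays moved. The work goes in short steps, Python scripts to look and compute and a shell command to move; the robot and the scene stay as the last step left them, time stands still between calls to the robot, and variables do not carry over. Pictures are saved under pics/ and viewed, on a budget of 10 in all, crops included, one or two more only if the job needs it, and the job is handed in when it is done.

```bash
mkdir -p pics
cat > h.py <<'E'
import numpy as np, cv2
from cell import state, viewer, ticket, look_for, regions_of
from scipy.spatial.transform import Rotation as R
def cam(n):
    return viewer.read_camera(n)
def camR(c):
    o=np.array(c["orientation"],float)
    return o if o.shape==(3,3) else R.from_euler('xyz',o).as_matrix()
def rays(c,px):
    K=np.array([[c["fx"],0,c["cx"]],[0,c["fy"],c["cy"]],[0,0,1.]])
    p=cv2.undistortPoints(np.array(px,float).reshape(-1,1,2),K,np.array(c["dist_coeffs"],float)).reshape(-1,2)
    return np.c_[p,np.ones(len(p))]@camR(c).T
def onplane(c,px,z):
    r=rays(c,px);o=np.array(c["position"]);return o+r*((z-o[2])/r[:,2])[:,None]
def project(c,P):
    K=np.array([[c["fx"],0,c["cx"]],[0,c["fy"],c["cy"]],[0,0,1.]])
    M=camR(c).T;t=-M@np.array(c["position"])
    return cv2.projectPoints(np.array(P,float).reshape(-1,3),cv2.Rodrigues(M)[0],t,K,np.array(c["dist_coeffs"],float))[0].reshape(-1,2)
def bpx(b): return np.array(b)*[640,480,640,480]
E
python3 - <<'E'
from h import *
print(state())
c=cam("top");cv2.imwrite("pics/top.png",c["color"][...,::-1])
print({k:v for k,v in c.items() if k not in("color","depth")})
for n,z in [("gearbox",85),("breather_top",109),("pin_first_top",98),("pin_second_top",98),("pin_third_top",98),("pin_fourth_top",98),("nut",107),("jar",60),("can",190),("battery",59)]:
    for d in look_for(n,"top")[:5]:
        b=bpx(d["box"]);m=[(b[0]+b[2])/2,(b[1]+b[3])/2]
        print(n,round(d["score"],2),b.round(),onplane(c,[m],z).round(1)[0])
E
```

```text
{'t': 0.0, 'joints': array([ 1.02639065e+00,  4.91547932e-01,  1.55947570e+00,  1.24091701e-05,
        1.09169628e+00, -1.05580550e-01]), 'qvel': array([-0.00072155,  0.00065689,  0.00365563,  0.00106283, -0.00043618,
       -0.00195514]), 'tau': array([-1.59557590e-04, -6.12630129e+01, -2.58194876e+01,  6.92586740e-02,
        4.80479957e-02, -4.53015059e-05]), 'eef_pos': array([265.38001185, 565.57806669, 214.05993552]), 'tcp_rot': array([-3.14146291e+00,  1.11981739e-03,  1.13196555e+00]), 'ft_force': array([ 0.89017626, -0.07503082,  0.02208425]), 'moment': array([-0.00103372, -0.01785128,  0.01698293]), 'opening': 1.0008599229572468}
{'fx': 563.3763848695388, 'fy': 563.3763848695388, 'cx': 317.9996722326276, 'cy': 241.15959993078738, 'dist_coeffs': array([-0.14220449,  0.        ,  0.        ,  0.        ,  0.        ]), 'position': array([ 299.36752148,   12.07483096, 1504.97146987]), 'orientation': array([-2.93987496e+00,  1.62578348e-03, -1.51547857e+00])}
gearbox 0.65 [246. 202. 302. 285.] [577.7 142.2  85. ]
gearbox 0.56 [293. 218. 299. 223.] [640.3  91.1  85. ]
breather_top 0.81 [245. 202. 302. 282.] [576.8 142.  109. ]
breather_top 0.22 [316. 211. 327. 285.] [567.9  19.6 109. ]
pin_first_top 0.55 [256. 214. 261. 218.] [644.1 186.1  98. ]
pin_first_top 0.4 [315. 211. 326. 285.] [569.1  23.3  98. ]
pin_third_top 0.63 [251. 266. 259. 276.] [501.3 184.7  98. ]
nut 0.55 [273. 240. 284. 248.] [572.6 129.5 107. ]
jar 0.9 [217. 252. 242. 274.] [523.5 257.5  60. ]
can 0.77 [495. 225. 536. 263.] [ 587.1 -449.2  190. ]
battery 0.6 [255. 295. 287. 328.] [403.7 141.5  59. ]
```

View pics/top.png

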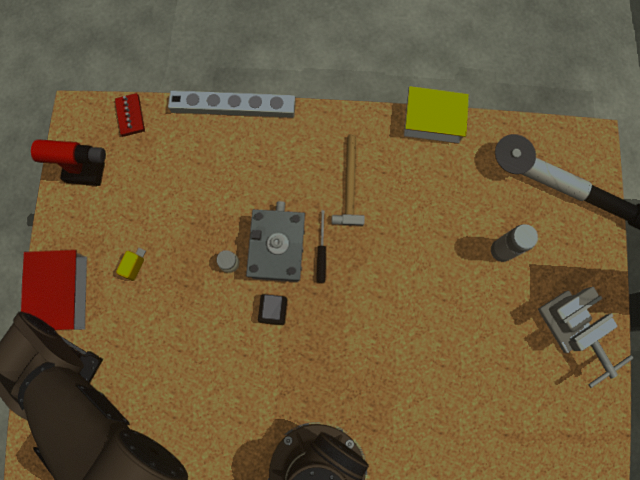

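The top view shows the gearbox at about (276,243). Its shaft points up in the image, which is world +x, and the breather post at (255,234) is on the left, which is +y. So pin_first is at (259,215), pin_second (291,270), pin_third (254,268) and pin_fourth (295,217).

Run:
```python
from h import *
c=cam("top")
P=onplane(c,[(259,215),(291,270),(254,268),(295,217)],98)
print(P.round(1), P.mean(0))
L=np.array([[68,48],[-68,-48],[-68,48],[68,-48]])
Q=P[:,:2]-P[:,:2].mean(0)
print(np.degrees(np.arctan2((L[:,0]*Q[:,1]-L[:,1]*Q[:,0]).sum(),(L*Q).sum())))
w=cam("wrist");print(w["position"],w["orientation"],w["fx"])
M=R.from_euler('xyz',state()["tcp_rot"]).as_matrix()
print("cam in tool",M.T@(w["position"]-state()["eef_pos"]), M.T@camR(w))
```

```text
[[646.9 186.   98. ]
 [508.6  94.2  98. ]
 [508.4 188.1  98. ]
 [646.6  92.9  98. ]] [577.632033  140.3035766  98.       ]
-0.501612962891014
[195.66042241 599.72168939 385.760217  ] [ 2.86684140e+00 -1.16735051e-03  1.13188120e+00] 370.0116180078434
cam in tool [   1.04749245  -77.61197309 -171.11847666] [[ 9.99999360e-01 -4.66534139e-04  1.03082664e-03]
 [ 1.69354293e-04  9.62490155e-01  2.71316554e-01]
 [-1.11873893e-03 -2.71316206e-01  9.62489618e-01]]
```

```bash
python3 -m inch '[[0,0,1.2,16,-21,2,-1],[0,0,1.2,16,-21,2,-1],[0,0,1.2,16,-21,2,-1],[0,0,1.2,16,-21,2,-1],[0,0,1.2,16,-21,2,-1],[0,0,1.2,16,-21,2,-1],[0,0,1.2,16,-21,2,-1],[0,0,1.2,16,-21,2,-1],[0,0,1.2,16,-21,2,-1],[0,0,1.2,16,-21,2,-1]]'; python3 -m inch '[[0,0,1.2,16,-21,2,-1],[0,0,1.2,16,-21,2,-1],[0,0,1.2,16,-21,2,-1],[0,0,1.2,16,-21,2,-1],[0,0,1.2,16,-21,2,-1],[0,0,1.2,16,-21,2,-1],[0,0,1.2,16,-21,2,-1],[0,0,1.2,13,-21,2,-1],[0,0,0.6,0,-10,0,-1],[0,0,0,0,0,0,-1]]'
python3 - <<'E'
from h import *
c=cam("wrist");cv2.imwrite("pics/w1.png",c["color"][...,::-1])
s=state();print(s["eef_pos"],s["tcp_rot"],s["opening"],s["ft_force"])
for n in ["breather_top","pin_first_top","pin_second_top","pin_third_top","pin_fourth_top","nut"]:
    for d in look_for(n,"wrist")[:4]:
        b=bpx(d["box"]);print(n,round(d["score"],2),b.round())
# predicted
print(project(c,[[578+x,140+y,98] for x,y in[(68,48),(-68,-48),(-68,48),(68,-48)]]).round())
E
```

```text
t: 1.65
eef_pos: [426.1, 354.9, 234.9]
tcp_rot: [3.141, -0.0, 1.342]
ft_force: [0.5, -0.1, 0.1]
opening: 0.212
t: 2.65
eef_pos: [550.3, 176.9, 250.5]
tcp_rot: [-3.141, -0.0, 1.518]
ft_force: [0.5, 0.8, -0.4]
opening: 0.006
[550.08871773 177.72364924 250.60465066] [-3.14124332e+00 -2.03235117e-04  1.51819149e+00] 0.0024205649580671487 [-0.22805125  0.16591262 -0.04683628]
breather_top 0.59 [205. 145. 362. 311.]
pin_first_top 0.5 [109. 291. 188. 398.]
pin_second_top 0.7 [214. 166. 237. 189.]
pin_second_top 0.66 [325. 162. 346. 185.]
pin_third_top 0.86 [324. 162. 346. 183.]
nut 0.69 [263. 238. 299. 271.]
nut 0.49 [240.  25. 317. 112.]
[[339. 316.]
 [223. 181.]
 [333. 175.]
 [241. 320.]]
```

View pics/w1.png

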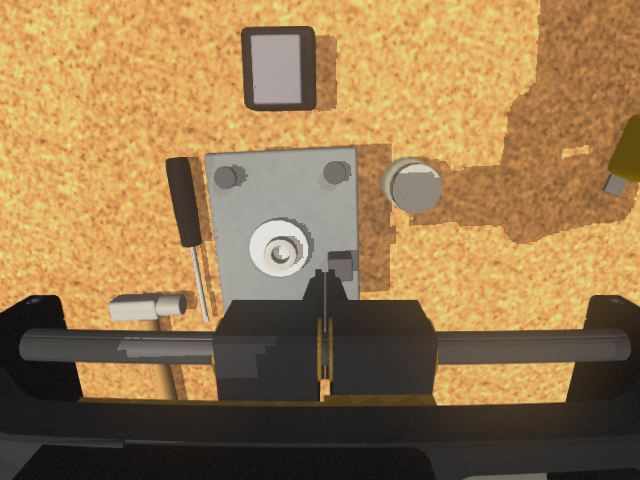

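The wrist view shows pins at (225,177), which is pin_second, and (335,172), which is pin_third. The post is at (340,264) and the nut at (280,252), and the shut fingers hide the far pins. Next I fit the gearbox pose from the visible points.

Run:
```python
from h import *
c=cam("wrist");D=c["depth"]
def pt(b):
    u=[(b[0]+b[2])/2,(b[1]+b[3])/2]
    return u
for n in ["pin_second_top","pin_third_top"]:
    for d in look_for(n,"wrist")[:2]:
        b=bpx(d["box"]);u=pt(b)
        r=rays(c,[u])[0];z=np.median(D[int(u[1])-3:int(u[1])+4,int(u[0])-3:int(u[0])+4])
        p=np.array(c["position"])+r*z
        print(n,round(d["score"],2),np.round(u,1),"depth pt",p.round(1),"on98",onplane(c,[u],98).round(1))
# cover edges: points by depth at cover height
v,u=np.mgrid[140:300,180:380]
px=np.c_[u.ravel(),v.ravel()]
P=np.array(c["position"])+rays(c,px)*D[v.ravel(),u.ravel()][:,None]
m=(P[:,2]>79)&(P[:,2]<91)&(P[:,0]<560)
im=np.zeros((480,640),np.uint8);im[px[m][:,1],px[m][:,0]]=255
print("cover z",np.median(P[m,2]),m.sum(),"x/y pct",np.percentile(P[m],[.5,99.5],axis=0).round(1))
h=(P[:,2]>92)&(P[:,2]<102); t=(P[:,2]>105)&(P[:,2]<113)
n_,l,st,ce=cv2.connectedComponentsWithStats(np.uint8(h.reshape(160,200)))
for i in range(1,n_):
    if st[i,4]>60: q=P[l.ravel()==i];print("h",st[i,4],ce[i]+[180,140],np.median(q,0).round(1),((q.min(0)+q.max(0))/2).round(1),np.ptp(q,0).round(1))
n_,l,st,ce=cv2.connectedComponentsWithStats(np.uint8(t.reshape(160,200)))
for i in range(1,n_):
    if st[i,4]>60: q=P[l.ravel()==i];print("t",st[i,4],ce[i]+[180,140],np.median(q,0).round(1),((q.min(0)+q.max(0))/2).round(1),np.ptp(q,0).round(1))
```

```text
pin_second_top 0.78 [225.2 178.1] depth pt [507.8  95.7  99.2] on98 [[507.9  95.3  98. ]]
pin_third_top 0.94 [334.5 172.1] depth pt [507.7 191.   98.5] on98 [[507.7 191.   98. ]]
cover z 85.83723341619861 10693 x/y pct [[486.7  73.6  82.8]
 [559.4 209.3  88. ]]
h 405 [332.27901235 172.31851852] [507.9 189.1  98.5] [507.8 188.9  97.8] [19.3 19.2  5.9]
h 415 [223.40722892 176.74698795] [506.4  94.2  99.3] [506.8  93.7  98.1] [19.3 20.3  7.3]
h 1854 [275.98867314 244.54692557] [568.2 133.5  95.8] [575.6 134.4  96.9] [55.8 55.   9.8]
h 203 [278.2364532 253.2364532] [579.9 135.7  96. ] [579.4 136.   98.2] [13.1 14.2  7.6]
h 84 [336.94047619 254.21428571] [583.3 190.   97.2] [583.6 190.5  97. ] [ 1.9 21.3 10. ]
t 588 [278.1462585  253.78401361] [576.6 137.1 107.6] [576.8 137.1 107.2] [29.1 29.1  4.4]
t 456 [339.67324561 267.09868421] [590.6 192.4 109.7] [593.6 190.2 108.6] [21.5 21.9  6.9]
```

```bash
python3 -m inch '[[0,0,1,24,3,0,-1],[0,0,1,24,3,0,-1],[0,0,1,24,3,-10,-1],[0,0,0,22,2,-20,-1],[0,0,0,0,0,-25,-1],[0,0,0,0,0,-25,-1],[0,0,0,0,0,-25,-1],[0,0,0,0,0,-20,-1],[0,0,0,0,0,-10,-1],[0,0,0,0,0,0,-1]]'
python3 - <<'E'
from h import *
c=cam("wrist");cv2.imwrite("pics/w2.png",c["color"][...,::-1])
s=state();print(s["eef_pos"],s["tcp_rot"],s["ft_force"])
E
```

```text
t: 4.15
eef_pos: [644.1, 188.8, 114.5]
tcp_rot: [-3.139, 0.0, 1.572]
ft_force: [-0.1, -0.8, 0.0]
opening: 0.002
[644.59040288 188.87348806 115.69568027] [-3.14121274e+00  4.93808309e-07  1.57187631e+00] [0.0569968  0.04724867 0.61543781]
```

View pics/w2.png

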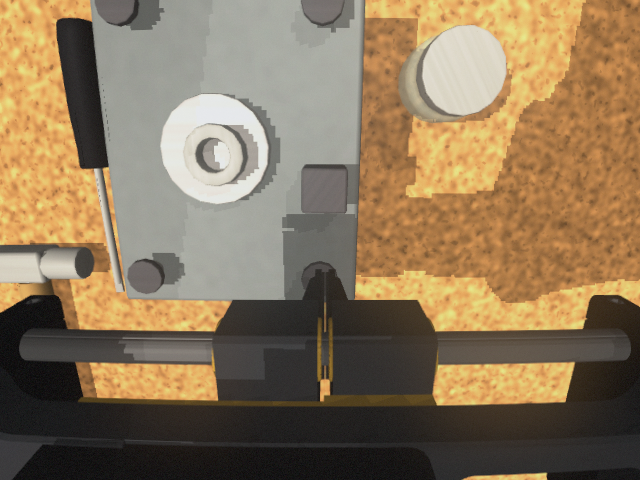

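The pin_first head is at about (320,280), just under the fingertip at (325,270). Pin_fourth is at (146,276), the post at (324,188) and the hub at (215,149).

Run:
```python
from h import *
c=cam("wrist");D=c["depth"]
L=np.array([[68,48],[68,-48],[-68,-48],[-68,48],[18,50],[0,0]])
W=[onplane(c,[p],z)[0] for p,z in [((320,280),98),((146,276),98),((118,7),98),((322,6),98),((324,188),109),((215,149),95)]]
W=np.array(W);print(W.round(1))
for u in[(320,268),(308,278),(146,276)]:
    print(u,(np.array(c["position"])+rays(c,[u])[0]*D[u[1],u[0]]).round(1))
A=L[:5];B=W[:5,:2];a=A-A.mean(0);b=B-B.mean(0)
th=np.arctan2((a[:,0]*b[:,1]-a[:,1]*b[:,0]).sum(),(a*b).sum());Rm=np.array([[np.cos(th),-np.sin(th)],[np.sin(th),np.cos(th)]])
t=B.mean(0)-Rm@A.mean(0);print("yaw",np.degrees(th),"centre",t);print((L@Rm.T+t).round(1))
print(state()["eef_pos"],project(c,[state()["eef_pos"]]))
```

```text
[[646.2 187.9  98. ]
 [644.1  91.4  98. ]
 [509.8  93.7  98. ]
 [511.1 189.1  98. ]
 [593.9 190.1 109. ]
 [575.9 134.6  95. ]]
(320, 268) [638.2 187.9 100.4]
(308, 278) [644.2 181.4  99.9]
(146, 276) [643.2  92.6 100.4]
yaw -0.6294542813444323 centre [577.29003729 140.45937592]
[[645.8 187.7]
 [644.8  91.7]
 [508.8  93.2]
 [509.8 189.2]
 [595.8 190.3]
 [577.3 140.5]]
[644.92976243 188.93395865 116.47534096] [[321.68360499 291.98760291]]
```

```bash
python3 -m inch '[[0,0,0,1,-1,-6,-1],[0,0,0,0,0,-5,-1],[0,0,0,0,0,-2,-1],[0,0,0,0,0,-2,-1],[0,0,0,0,0,-1,-1],[0,0,0,0,0,-1,-1],[0,0,0,0,0,-1,-1],[0,0,0,0,0,-1,-1],[0,0,0,0,0,-1,-1],[0,0,0,0,0,-1,-1]]'
```

```text
t: 5.25
eef_pos: [645.5, 187.8, 94.7]
tcp_rot: [3.141, -0.0, 1.572]
ft_force: [-2.5, 0.1, 4.1]
opening: 0.005
```

Contact shows the expected 4 N of friction, so I continue down slowly.

```bash
python3 -m inch '[[0,0,0,0,0,-1,-1],[0,0,0,0,0,-1,-1],[0,0,0,0,0,-0.7,-1],[0,0,0,0,0,-0.7,-1],[0,0,0,0,0,0,-1]]'; python3 -m inch '[[0,0,0,0,0,-0.5,-1],[0,0,0,0,0,-0.3,-1],[0,0,0,0,0,0,-1]]'
```

```text
t: 5.75
eef_pos: [645.5, 187.8, 91.1]
tcp_rot: [-3.141, -0.0, 1.572]
ft_force: [-0.3, -0.0, 1.9]
opening: 0.003
t: 6.05
eef_pos: [645.5, 187.8, 90.5]
tcp_rot: [3.142, -0.0, 1.572]
ft_force: [-2.3, 0.7, 2.4]
opening: 0.006
```

```bash
python3 -m inch '[[0,0,0,0,0,-0.4,-1],[0,0,0,0,0,-0.3,-1],[0,0,0,0,0,0,-1]]'; python3 -m inch '[[0,0,0,0,0,-0.3,-1],[0,0,0,0,0,0,-1]]'
```

```text
t: 6.35
eef_pos: [645.5, 187.8, 90.3]
tcp_rot: [3.141, -0.0, 1.572]
ft_force: [-2.8, -0.7, 8.5]
opening: 0.005
t: 6.55
eef_pos: [645.5, 187.8, 90.3]
tcp_rot: [3.141, -0.0, 1.572]
ft_force: [-4.3, -0.6, 9.6]
opening: 0.006
```

```bash
python3 -m inch '[[0,0,0,0,0,-0.5,-1],[0,0,0,0,0,-0.5,-1],[0,0,0,0,0,0,-1],[0,0,0,0,0,0,-1]]'
```

```text
t: 6.95
eef_pos: [645.6, 187.8, 90.2]
tcp_rot: [3.141, -0.0, 1.572]
ft_force: [-6.1, -0.9, 17.5]
opening: 0.005
```

Pin_first is home: z holds at 90.2 while the force rises to 17 N. Now I lift and cross above the hub to pin_second.

```bash
python3 -m inch '[[0,0,0,0,0,3,-1],[0,0,0,0,0,20,-1],[0,0,0,0,0,25,-1],[0,0,0,0,0,15,-1],[0,0,0,-23,-16,0,-1],[0,0,0,-23,-16,0,-1],[0,0,0,-23,-16,0,-1],[0,0,0,-23,-16,0,-1],[0,0,0,-23,-16,0,-1],[0,0,0,-22,-14,0,-1]]';python3 -m inch '[[0,0,0,0,0,-20,-1],[0,0,0,0,0,-17,-1],[0,0,0,0,0,0,-1],[0,0,0,0,0,0,-1]]'
python3 - <<'E'
from h import *
c=cam("wrist");cv2.imwrite("pics/w3.png",c["color"][...,::-1])
s=state();print(s["eef_pos"],s["tcp_rot"],s["ft_force"],s["t"],project(c,[s["eef_pos"]]))
E
```

```text
t: 7.95
eef_pos: [507.5, 93.2, 151.3]
tcp_rot: [-3.142, -0.0, 1.572]
ft_force: [0.8, 0.3, 0.6]
opening: 0.005
t: 8.35
eef_pos: [508.7, 93.8, 114.5]
tcp_rot: [-3.141, -0.0, 1.572]
ft_force: [0.5, -0.6, 0.4]
opening: 0.008
[508.89973612  93.89881137 114.91129413] [ 3.14109573e+00 -1.15834792e-04  1.57194482e+00] [-0.76248269 -0.08753541  1.2499867 ] 8.4 [[321.72014113 291.46129382]]
```

View pics/w3.png

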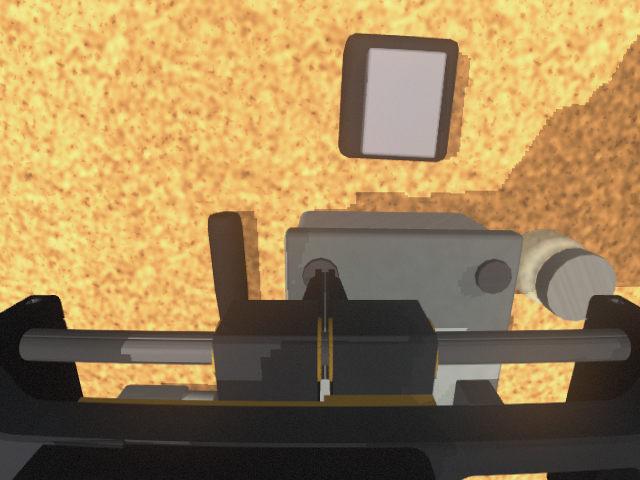

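The fingertip is centred over pin_second, whose head is at (320,276). Pin_third is visible at (493,276).

```bash
python3 -m inch '[[0,0,0,0,0,-6,-1],[0,0,0,0,0,-5,-1],[0,0,0,0,0,-2,-1],[0,0,0,0,0,-2,-1],[0,0,0,0,0,-1,-1],[0,0,0,0,0,-1,-1],[0,0,0,0,0,-1,-1],[0,0,0,0,0,-1,-1],[0,0,0,0,0,-1,-1],[0,0,0,0,0,-1,-1]]'; python3 -m inch '[[0,0,0,0,0,-1,-1],[0,0,0,0,0,-0.7,-1],[0,0,0,0,0,-0.7,-1],[0,0,0,0,0,-0.5,-1],[0,0,0,0,0,-0.5,-1],[0,0,0,0,0,0,-1]]';  python3 -m inch '[[0,0,0,0,0,-0.5,-1],[0,0,0,0,0,-0.3,-1],[0,0,0,0,0,0,-1]]'
```

```text
t: 9.4
eef_pos: [508.5, 93.8, 93.4]
tcp_rot: [3.142, -0.0, 1.572]
ft_force: [-1.4, 1.3, 3.4]
opening: 0.004
t: 10.0
eef_pos: [508.5, 93.8, 90.2]
tcp_rot: [3.141, -0.0, 1.572]
ft_force: [-2.1, 0.3, 6.1]
opening: 0.005
t: 10.3
eef_pos: [508.6, 93.9, 90.2]
tcp_rot: [3.141, -0.0, 1.572]
ft_force: [-4.3, 0.6, 16.7]
opening: 0.004
```

Pin_second is home at z 90.2. On to pin_third.

```bash
python3 -m inch '[[0,0,0,0,0,3,-1],[0,0,0,0,0,15,-1],[0,0,0,0,0,14,-1],[0,0,0,0.5,24,0,-1],[0,0,0,0.5,24,0,-1],[0,0,0,0,24,0,-1],[0,0,0,0,23,0,-1],[0,0,0,0,0,-7,-1],[0,0,0,0,0,0,-1],[0,0,0,0,0,0,-1]]'
python3 - <<'E'
from h import *
c=cam("wrist");cv2.imwrite("pics/w4.png",c["color"][...,::-1])
s=state();print(s["eef_pos"],s["tcp_rot"],s["ft_force"],s["t"])
E
```

```text
t: 11.3
eef_pos: [509.4, 188.1, 113.9]
tcp_rot: [-3.141, 0.0, 1.571]
ft_force: [-0.1, -0.5, 0.4]
opening: 0.005
[509.52731208 188.01267968 114.08774096] [-3.14113949e+00  1.06682501e-04  1.57104764e+00] [-0.22208101  0.0448014   0.09740071] 11.35
```

View pics/w4.png

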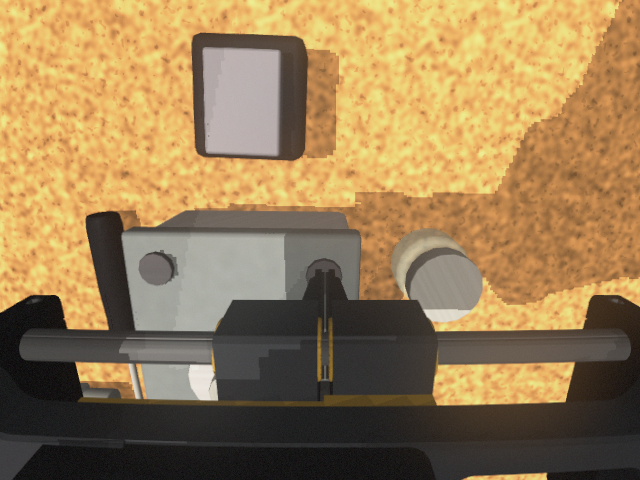

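The fingertip is over pin_third, with its head at (324,276). Pin_second at (156,268) now sits low, with only a narrow shadow.

```bash
python3 -m inch '[[0,0,0,0,0,-6,-1],[0,0,0,0,0,-4,-1],[0,0,0,0,0,-2,-1],[0,0,0,0,0,-2,-1],[0,0,0,0,0,-1,-1],[0,0,0,0,0,-1,-1],[0,0,0,0,0,-1,-1],[0,0,0,0,0,-1,-1],[0,0,0,0,0,-1,-1],[0,0,0,0,0,-1,-1]]'; python3 -m inch '[[0,0,0,0,0,-1,-1],[0,0,0,0,0,-0.7,-1],[0,0,0,0,0,-0.7,-1],[0,0,0,0,0,-0.5,-1],[0,0,0,0,0,-0.5,-1],[0,0,0,0,0,0,-1]]';  python3 -m inch '[[0,0,0,0,0,-0.5,-1],[0,0,0,0,0,-0.3,-1],[0,0,0,0,0,0,-1]]'
```

```text
t: 12.35
eef_pos: [509.6, 188.8, 94.4]
tcp_rot: [3.141, -0.0, 1.572]
ft_force: [-0.3, -0.6, 3.9]
opening: 0.006
t: 12.95
eef_pos: [509.6, 188.8, 90.8]
tcp_rot: [3.142, -0.0, 1.572]
ft_force: [-1.2, 0.2, 2.1]
opening: 0.003
t: 13.25
eef_pos: [509.6, 188.8, 90.3]
tcp_rot: [3.141, -0.0, 1.572]
ft_force: [-0.6, 0.4, 6.4]
opening: 0.006
```

```bash
python3 -m inch '[[0,0,0,0,0,-0.5,-1],[0,0,0,0,0,-0.4,-1],[0,0,0,0,0,0,-1]]'
```

```text
t: 13.55
eef_pos: [509.6, 188.9, 90.1]
tcp_rot: [3.141, -0.0, 1.572]
ft_force: [-3.1, -0.6, 16.4]
opening: 0.004
```

Pin_third is home at z 90.1. On to pin_fourth, again high above the nut.

```bash
python3 -m inch '[[0,0,0,0,0,3,-1],[0,0,0,0,0,20,-1],[0,0,0,0,0,25,-1],[0,0,0,0,0,13,-1],[0,0,0,23,-16,0,-1],[0,0,0,23,-16,0,-1],[0,0,0,23,-16,0,-1],[0,0,0,23,-16,0,-1],[0,0,0,23,-16,0,-1],[0,0,0,20,-17,0,-1]]';python3 -m inch '[[0,0,0,0,0,-20,-1],[0,0,0,0,0,-16,-1],[0,0,0,0,0,0,-1],[0,0,0,0,0,0,-1]]'
python3 - <<'E'
from h import *
c=cam("wrist");cv2.imwrite("pics/w5.png",c["color"][...,::-1])
s=state();print(s["eef_pos"],s["tcp_rot"],s["ft_force"],s["t"])
E
```

```text
t: 14.55
eef_pos: [645.4, 91.1, 149.7]
tcp_rot: [-3.141, -0.0, 1.572]
ft_force: [-0.1, -0.1, 0.6]
opening: 0.002
t: 14.95
eef_pos: [644.5, 91.9, 114.1]
tcp_rot: [-3.141, -0.0, 1.572]
ft_force: [-0.2, 0.3, 0.2]
opening: 0.004
[644.74724269  91.93801918 114.71631164] [ 3.14109284e+00 -1.07869648e-04  1.57198878e+00] [0.596355   0.30043137 1.4673072 ] 15.0
```

View pics/w5.png

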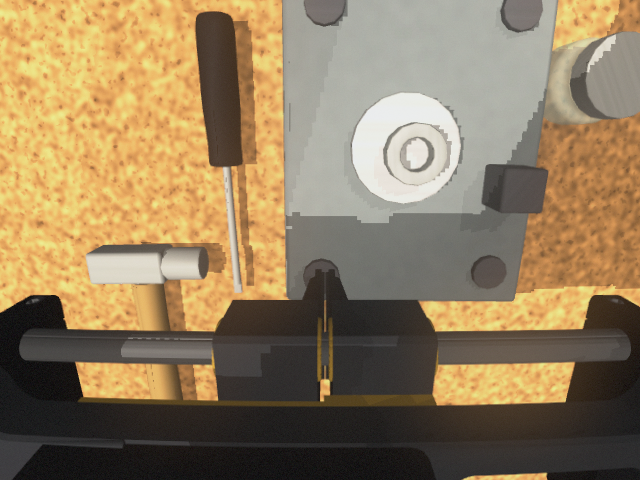

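The fingertip is over pin_fourth, with its head at (321,277). The nut at (414,153) and the other things look undisturbed.

```bash
python3 -m inch '[[0,0,0,0,0,-6,-1],[0,0,0,0,0,-5,-1],[0,0,0,0,0,-2,-1],[0,0,0,0,0,-2,-1],[0,0,0,0,0,-1,-1],[0,0,0,0,0,-1,-1],[0,0,0,0,0,-1,-1],[0,0,0,0,0,-1,-1],[0,0,0,0,0,-1,-1],[0,0,0,0,0,-1,-1]]'; python3 -m inch '[[0,0,0,0,0,-1,-1],[0,0,0,0,0,-0.7,-1],[0,0,0,0,0,-0.7,-1],[0,0,0,0,0,-0.5,-1],[0,0,0,0,0,-0.5,-1],[0,0,0,0,0,0,-1]]';  python3 -m inch '[[0,0,0,0,0,-0.4,-1],[0,0,0,0,0,-0.2,-1],[0,0,0,0,0,0,-1]]'
```

```text
t: 16.0
eef_pos: [644.5, 91.9, 93.1]
tcp_rot: [-3.142, -0.0, 1.572]
ft_force: [-1.6, 0.7, 4.1]
opening: 0.004
t: 16.6
eef_pos: [644.5, 91.9, 90.3]
tcp_rot: [3.141, -0.0, 1.572]
ft_force: [-4.4, 1.4, 8.0]
opening: 0.005
t: 16.9
eef_pos: [644.5, 91.8, 90.2]
tcp_rot: [3.141, -0.0, 1.572]
ft_force: [-5.5, 0.1, 13.4]
opening: -0.0
```

Pin_fourth is home at z 90.2. I retreat upward and back so the camera can see all four heads, then check.

```bash
python3 -m inch '[[0,0,0,0,0,3,-1],[0,0,0,0,0,20,-1],[0,0,0,0,0,30,-1],[0,0,0,10,10,30,-1],[0,0,0,10,10,30,-1],[0,0,0,10,10,20,-1],[0,0,0,10,10,0,-1],[0,0,0,0,0,0,-1],[0,0,0,0,0,0,-1],[0,0,0,0,0,0,-1]]'
python3 - <<'E'
from h import *
c=cam("wrist");D=c["depth"];cv2.imwrite("pics/w6.png",c["color"][...,::-1])
s=state();print(s["eef_pos"],s["ft_force"],s["t"])
for n,p in zip("1 2 3 4 c1 c2 c3 c4".split(),[(645.8,187.7,90),(508.8,93.2,90),(509.8,189.2,90),(644.8,91.7,90),(625,187,85),(530,93,85),(530,189,85),(625,92,85)]):
    u=project(c,[p])[0].round().astype(int)
    if not(3<u[0]<636 and 3<u[1]<476): print(n,u,"out");continue
    z=np.median(D[u[1]-3:u[1]+4,u[0]-3:u[0]+4]);print(n,u,(np.array(c["position"])+rays(c,[u])[0]*z).round(1))
E
```

```text
t: 17.9
eef_pos: [684.0, 131.3, 221.4]
tcp_rot: [-3.14, 0.0, 1.572]
ft_force: [-0.3, -0.4, 0.1]
opening: 0.008
[684.06299155 131.28587073 221.52908949] [ 0.55119817 -0.23156681 -0.11584852] 17.95
1 [392 181] [645.6 187.9  91.2]
2 [271  -5] out
3 [401  -3] out
4 [274 180] [644.9  91.7  90.9]
c1 [391 155] [625.1 187.1  85.7]
c2 [272  28] [530.3  93.1  86.1]
c3 [398  28] [530.1 188.4  86.2]
c4 [274 155] [625.2  91.7  85.7]
```

View pics/w6.png

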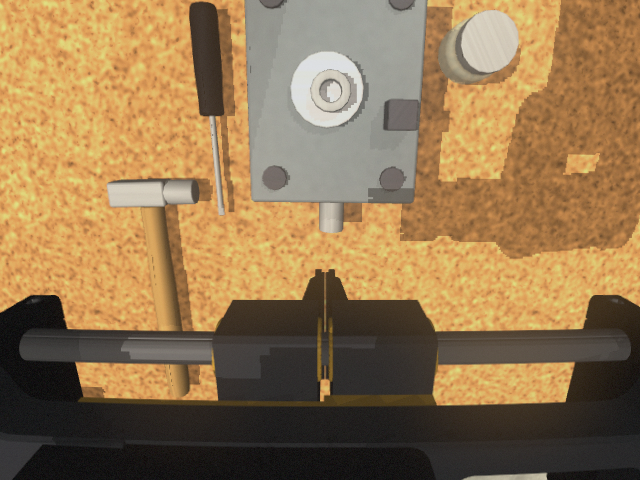

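Pins 1 (391,180) and 4 (274,178) read about 5 mm above the cover, so they are home. Pins 2 and 3 are cut off at the top edge, so I shift back 50 mm for a depth reading on them.

```bash
python3 -m inch '[[0,0,0,-20,0,5,-1],[0,0,0,-20,0,5,-1],[0,0,0,-20,0,0,-1],[0,0,0,0,0,0,-1],[0,0,0,0,0,0,-1]]'
python3 - <<'E'
from h import *
c=cam("wrist");D=c["depth"]
s=state();print(s["eef_pos"],s["ft_force"],s["t"])
for n,p in zip("1 2 3 4 c1 c2 c3 c4 breather nut".split(),[(645.8,187.7,90),(508.8,93.2,90),(509.8,189.2,90),(644.8,91.7,90),(625,187,85),(530,93,85),(530,189,85),(625,92,85),(594.5,190.2,109),(577,126,107)]):
    u=project(c,[p])[0].round().astype(int)
    if not(3<u[0]<636 and 3<u[1]<476): print(n,u,"out");continue
    z=np.median(D[u[1]-3:u[1]+4,u[0]-3:u[0]+4]);print(n,u,(np.array(c["position"])+rays(c,[u])[0]*z).round(1))
E
```

```text
t: 18.45
eef_pos: [624.8, 131.6, 232.5]
tcp_rot: [3.141, -0.0, 1.572]
ft_force: [1.4, 0.5, 0.1]
opening: 0.006
[625.17793589 131.55937324 232.20917957] [-0.26395334 -0.5062245   0.36212878] 18.5
1 [386 246] [645.7 187.7  91.1]
2 [274  81] [508.8  93.1  90.9]
3 [395  83] [510.1 189.1  91.1]
4 [278 245] [644.8  92.1  90.9]
c1 [385 222] [625.1 186.7  86.1]
c2 [276 109] [529.9  93.5  86. ]
c3 [392 109] [529.7 188.5  86. ]
c4 [278 222] [625.2  92.1  85.7]
breather [396 192] [594.5 190.3 110.2]
nut [315 169] [576.6 125.6 108. ]
```

All four heads read 5 mm above the cover, which is fully home, and the robot is clear of everything.

```bash
python3 -c "
from cell import ticket; print(ticket.job_done())"
```

```text
the job is handed in; nothing more can be done
None
```

I pressed all four cover pins home in the order asked (first, second, third, fourth) with the shut fingertips, and handed the job in at about 18.5 s of the 43 s allowed.

- **Pins home:** each press ended with the tip stopped at 90.1–90.3 mm above the bench. The readings at the end of each press were 13–18 N, well under the limits.
- **Depth check:** the last wrist depth readings put all four heads at 90.9–91.1 mm with the cover at 85.7–86.1 mm. Each head is therefore about 5 mm above the cover, which is its own thickness. Depth reads about 1 mm high throughout.
- **Surroundings:** the gearbox points were within 0.5 mm of the poses I had estimated. The nut, screwdriver, jar and hammer looked undisturbed in the last picture, and the robot was clear of everything.
- **Disagreement:** the hub measured about 6 mm off the gearbox centre in y. The pins and breather post agreed with each other, so I worked from those and did not look into it further.

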